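# Load the luthier's vacuum bed and bring the suction on

### The arm

A 6-joint arm with a two-finger parallel gripper is mounted at the origin on the work surface. World frame = base frame: x ahead of the robot, y to its left, z up, the work surface at z = 0. Lengths are in m, angles in rad, forces in N, time in s.
With the tool pointing down it reaches from about 0.325 to 0.75 m from the base axis. Payload 7.6 kg.
Tool frame: the origin (TCP) lies on the centre line of the jaws, within the pads' length; the fingertips stand 22 mm ahead of it and the grasp point (between the pads) lies 3 mm ahead of it; z points along the fingers, y is the direction in which the jaws open and shut (so a half turn about z gives the same grasp; the last joint's range is limited). The gripper opens to 85 mm and grips with 20 to 120 N. Pads are 22 mm wide; open, the fingers measure 114 mm over their backs; the gripper's body (76 mm by 85 mm) begins 54 mm behind the grasp point. The pads swing forward as they close: fully open they stand 13 mm farther back than shut.
Start: joints at [1.206, 0.052, 1.401, -0, 1.689, -0.07], TCP at [0.153, 0.502, 0.253] pointing down, gripper open.
Joint ranges: [-2.9, 2.9], [-0.91, 2.17], [0.12, 2.37], [-1.06, 4.2], [0.26, 2.73], [-2.93, 2.93]. Speed limits (rad/s): [2.57, 2.57, 3.01, 3.14, 3.14, 3.14].

### API

Orientations are given as a rotation vector (axis times angle).
In Python, from plant import manip gives the robot as it stands.
- The arm moves only by the tool carry_out, never from a script. Its argument "steps" is a list of rows, each a list of 3 entries, a list of its own where there are three numbers: the shift along the world's x, y, z in mm, then the turn about the world's z in rad, then the closure, from -1 (fully open) to 1 (shut). A call has 1 to 8 rows; each row is the pose to reach, as a shift and turn from the pose measured when the call began; what a row does not reach only later rows make up. A row lasts 1/8 s, in which the tool goes at most 62.5 mm and 10.7 degrees, less where a joint would pass 70% of its speed; a pose out of reach is approached as far as the arm can. A call with a gripper value outside its range is refused whole. The fingers move at their own pace and stop on an object; "newtons" is the grip in N (left out, the last holds). Time passes only in rows, so rows that repeat a pose let the fingers close. It gives the time, the measured TCP pose, the force and the opening at its end, in the units of the state.
- manip.state(): the state, without advancing time (a new reading comes with each control period).
- manip.get_image(name): name is "side" or "top"; returns a dict with "color" (384x512x3 uint8, red, green, blue), "z_map" (384x512 float32, m along the optical axis (not along the pixel's ray), 0 where there is no reading), "intrinsics" (3x3 intrinsics, pixels), "k1" (the pictures are not rectified: a ray, as slopes to the right and down, at radius r is drawn at 1 + k1 r^2 times it, then the intrinsics apply), "xyz" and "attitude" of the camera in the world. Camera axes: x right, y down, z forward; pixel columns grow to the right and rows downward; lengths in m; the calibration is good to about 2 mm. A picture is of the moment at which its call begins.
- manip.job_done(): hands the job in, once; it reports no verdict.
The state is a dict: "clock": time; "qpos": joint angles; "joint_vel": joint speeds; "joint_efforts": joint torques, N m; "tool_pos": TCP position; "tool_rot": TCP orientation; "contact_force": force on the tool from outside, world axes, zero at the start; "ft_torque": the same for the moment, N m; "grip_width": finger opening in m.
Only numpy, scipy, OpenCV 4.12 (cv2) and the standard library are available. Lean on these libraries where they do the work, as an engineer would, in place of code of your own. Each camera call takes 0.05 s, during which the arm holds its last target.

### The job

Get the vacuum bed ready for work: clear the yellow offcut off the cork bed into the green scrap tray, and lay every reddish-brown guitar-block blank flat on the bed, side by side and lengthwise along its white lines. Then open the blue gate valve by its crank, counterclockwise until you feel the stop, and back it off a quarter turn; after that turn the red isolator clockwise fully on, and only then the black selector clockwise fully round. Leave the other tools where they are, and finish with every blank still properly on the bed and the offcut in the tray.

Things in the scene. Friction and masses are not known exactly. Their poses are not given: they have to be found in the camera images.
- bed: flat bed plate fixed to the table, 220 (x) x 260 (y) mm, top 6 mm above the table, cork-brown face with five white painted lines (no relief) along its x axis that mark four 62 mm lanes centred at y = -93, -31, 31, 93 mm. Origin: centre of its underside, on the table.
- blank0: reddish-brown mahogany block 110 x 34 x 24 mm (x, y, z), about 80 g, loose on the table; two to four such blanks (blank0 to blank3) are present. Origin: the centre of the block, 12 mm above what it lies flat on; x runs along its length. Either broad face may lie downward.
- blank1: reddish-brown mahogany block 110 x 34 x 24 mm (x, y, z), about 80 g, loose on the table; two to four such blanks (blank0 to blank3) are present. Origin: the centre of the block, 12 mm above what it lies flat on; x runs along its length. Either broad face may lie downward.
- blank2: reddish-brown mahogany block 110 x 34 x 24 mm (x, y, z), about 80 g, loose on the table; two to four such blanks (blank0 to blank3) are present. Origin: the centre of the block, 12 mm above what it lies flat on; x runs along its length. Either broad face may lie downward.
- blank3: reddish-brown mahogany block 110 x 34 x 24 mm (x, y, z), about 80 g, loose on the table; two to four such blanks (blank0 to blank3) are present. Origin: the centre of the block, 12 mm above what it lies flat on; x runs along its length. Either broad face may lie downward.
- offcut: yellow wooden offcut 75 x 30 x 22 mm (x, y, z), about 40 g, starts lying on the bed. Origin: centre of its underside; x along its length.
- bin: green open scrap tray fixed to the table, 130 (x) x 120 (y) mm outside, 45 mm high, walls and floor 5 mm. Origin: centre of its underside, on the table.
- panel: grey control box fixed to the table, 110 (x) x 210 (y) x 50 mm high, with the red isolator on its right half (y = -52 mm) and the black selector on its left half (y = +52 mm). Origin: centre of its underside.
- isolator_grip (a point): grip point of the red isolator: a bar handle 56 mm long, 14 mm wide, its grip 71 to 101 mm above the table (a 40 mm disc below it, 65 to 71 mm). The point lies on its vertical turning axis, 90 mm above the table; its x axis runs along the bar.
- isolator (a joint): angle of the red isolator, rad: 0 = off, bar along the panel's x axis; grows clockwise seen from above to its end stop at 1.4 (fully on). Stiff to about 0.07 N m, stays where left. It carries a red guard that blocks the steel tail of the selector until it is nearly fully on.
- selector_grip (a point): grip point of the black selector: same bar handle as the isolator (56 x 14 mm, grip 71 to 101 mm above the table). The point lies on its vertical turning axis, 90 mm above the table; x axis along the bar.
- selector (a joint): angle of the black selector, rad: 0 = as found, bar along the panel's x axis; grows clockwise seen from above to its end stop at 1.4 (fully round). Stiff to about 0.07 N m, stays where left. Locked by the isolator's guard while the isolator is off.
- wheel_axis (a point): centre of the blue handwheel (outer radius 59 mm, rim 76 to 90 mm above the table) of the brass gate valve, on its vertical turning axis, 83 mm above the table.
- crank (a point): middle of the black crank handle of the handwheel: an upright round peg 20 mm thick, standing 91 to 133 mm above the table, 52 mm from the wheel's axis, free to spin on its own axis. The point lies 115 mm above the table.
- wheel (a joint): angle of the handwheel, rad: grows counterclockwise seen from above (opening); turns with about 0.08 N m (1.5 N at the crank) and stays where left. It starts one and a half to two turns short of a hard stop, which the reading shows by ceasing to grow; the stop is the same at every start.
- tape: bystander: roll of pale masking tape lying flat, 104 mm across, 25 mm high; origin centre of underside
- glue: bystander: standing white glue bottle, 66 mm across, 170 mm high, red cap; origin centre of underside
- plane: bystander: bench hand plane, 170 x 50 mm, about 85 mm high; origin centre of underside
- chisel: bystander: chisel lying along its x axis, 200 mm long, 28 mm thick; origin on the table at mid length
- jar: bystander: blue cup, 80 mm across, 90 mm high; origin centre of underside
- sanding_block: bystander: cork sanding block 100 x 60 x 35 mm; origin centre of underside
- square: bystander: try square, wooden stock 100 x 22 x 16 mm along x and steel blade reaching 160 mm along +y from it; origin centre of the stock's underside

How it is judged:
By the outcome, as a careful person would: the job done as asked, in the order asked, and still so for the second after the job is handed in, with the robot touching nothing.
Of blank0, blank1, blank2, blank3 only 2 to 4 are there at a start; the rules pass over those that are not, and their reading is None.
At some moment in a run one of blank0, blank1, blank2, blank3, offcut may be knocked a few centimetres aside while the robot is not near it.
Once in a run the grip may slacken for a moment while it holds something.
It also fails if it takes over 210 s, if anything falls off the work surface, if the arm or the gripper's body presses on something with over 40 N, if the wrist force passes 120 N, or if a joint passes its speed limit or range.

## Working session

There is one attempt and no reset: what is moved stays moved. The work goes in short steps, Python scripts to look and compute and a tool call to move; the robot and the scene stay as the last step left them, time stands still between calls to the robot, and variables do not carry over. Pictures are saved under pics/ and viewed, and the job is handed in when it is done.

Besides the shell and the picture viewer there is one more tool, called after "Call:" as name(argument=value, ...) on one line, values as JSON. carry_out: Moves the arm, as the interface text tells. Its arguments: {"type":"object","properties":{"steps":{"type":"array","items":{"type":"array"}},"newtons":{"type":"number"}},"required":["steps"]}

```bash
ls; mkdir -p pics
python3 - <<'E'
from plant import manip
import cv2
print(manip.state())
for n in("top","side"):
    im=manip.get_image(n); cv2.imwrite(f"pics/{n}0.png",im["color"][:,:,::-1])
    print(n,im["intrinsics"],im["k1"],im["xyz"],im["attitude"])
E
```

```text
pics
{'clock': 0.0, 'qpos': array([ 1.20567666e+00,  5.28542003e-02,  1.40176514e+00,  1.62557444e-05,
        1.68859735e+00, -7.02841180e-02]), 'joint_vel': array([ 0.00012966, -0.00181624,  0.00015506, -0.00287671, -0.00045374,
        0.00098163]), 'joint_efforts': array([ 1.20455185e-03, -3.81681204e+01, -3.60176575e+01, -2.02021431e-05,
        6.47033201e-03, -2.37611505e-05]), 'tool_pos': array([0.15242294, 0.50209771, 0.25244287]), 'tool_rot': array([-4.61394040e-01, -3.10715479e+00,  2.48504254e-03]), 'contact_force': array([-0.73603349,  1.27617852, -0.14916851]), 'ft_torque': array([0.00133766, 0.02488339, 0.00521638]), 'grip_width': 0.08552033090687755}
top [[494.86460923   0.         259.12325989]
 [  0.         494.86460923 187.52561888]
 [  0.           0.           1.        ]] 0.0643144077476947 [ 0.32919675 -0.04534852  1.38626898] [-2.13325804  2.15017608 -0.15112465]
side [[490.96220312   0.         259.73769976]
 [  0.         490.96220312 197.29070049]
 [  0.           0.           1.        ]] -0.09603813954625665 [ 0.16775567 -0.75998979  1.09323452] [-2.41025328  0.55912277 -0.19210539]
```

View pics/top0.png

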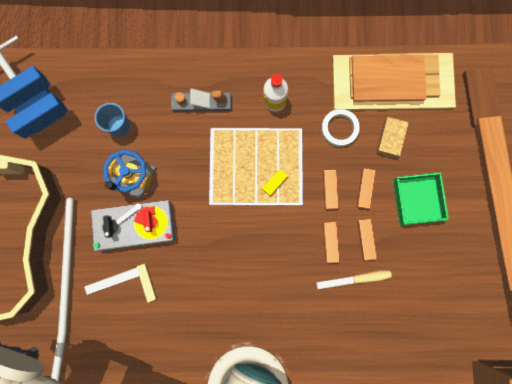

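View pics/side0.png

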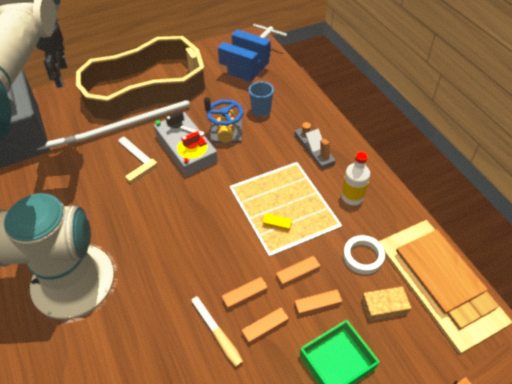

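```bash
cat > h.py <<'E'
import numpy as np, cv2
from scipy.spatial.transform import Rotation as R
from plant import manip
def shot(n,save=None):
    im=manip.get_image(n)
    if save: cv2.imwrite(f"pics/{save}.png",im["color"][:,:,::-1])
    im["hsv"]=cv2.cvtColor(im["color"],cv2.COLOR_RGB2HSV); return im
def rays(im,px):
    px=np.asarray(px,float).reshape(-1,1,2)
    u=cv2.undistortPoints(px,im["intrinsics"],np.array([im["k1"],0,0,0.])).reshape(-1,2)
    d=np.c_[u,np.ones(len(u))]
    return d@R.from_rotvec(im["attitude"]).as_matrix().T
def onplane(im,px,z):
    d=rays(im,px);o=np.array(im["xyz"]);return o+d*((z-o[2])/d[:,2])[:,None]
def depthpts(im,mask):
    v,u=np.nonzero(mask);z=im["z_map"][v,u];k=z>0;u,v,z=u[k],v[k],z[k]
    return np.array(im["xyz"])+rays(im,np.c_[u,v])*z[:,None], np.c_[u,v]
def blobs(im,lo,hi,amin=60):
    m=cv2.inRange(im["hsv"],np.array(lo),np.array(hi))
    m=cv2.morphologyEx(m,cv2.MORPH_OPEN,np.ones((2,2),np.uint8))
    c,_=cv2.findContours(m,cv2.RETR_EXTERNAL,cv2.CHAIN_APPROX_NONE)
    return [x for x in c if cv2.contourArea(x)>amin],m
def rect(im,c,z):
    p=onplane(im,c.reshape(-1,2),z)[:,:2]
    (cx,cy),(w,h),a=cv2.minAreaRect((p*1000).astype(np.float32))
    if w<h: w,h,a=h,w,a+90
    a=(a+90)%180-90
    return round(cx,1),round(cy,1),round(w,1),round(h,1),round(np.radians(a),3)
E
python3 - <<'E'
from h import *
im=shot("top")
for p in [(330,190),(275,182),(421,199),(107,226),(150,218),(250,130),(140,240),(225,180)]:
    print(p,im["hsv"][p[1],p[0]],depthpts(im,np.pad([[1]],((p[1],383-p[1]),(p[0],511-p[0]))))[0].round(3))
h=im["hsv"]
crop=im["color"][130:260,80:190,::-1]
cv2.imwrite("pics/crop0.png",cv2.resize(crop,None,fx=5,fy=4.5,interpolation=cv2.INTER_CUBIC))
crop=im["color"][110:270,200:460,::-1]
cv2.imwrite("pics/crop1.png",cv2.resize(crop,None,fx=3,fy=3,interpolation=cv2.INTER_CUBIC))
im=shot("side")
crop=im["color"][85:185,130:260,::-1]
cv2.imwrite("pics/crop2.png",cv2.resize(crop,None,fx=6,fy=6,interpolation=cv2.INTER_CUBIC))
E
```

```text
(330, 190) [ 16 134 244] [[ 0.523 -0.233  0.027]]
(275, 182) [ 30 245 246] [[ 0.547 -0.081  0.025]]
(421, 199) [ 69 179 232] [[ 0.498 -0.488  0.006]]
(107, 226) [120   7  73] [[0.423 0.356 0.102]]
(150, 218) [  1 197 106] [[0.444 0.251 0.079]]
(250, 130) [ 22  45 245] [[ 0.701 -0.012  0.007]]
(140, 240) [ 30   6 210] [[0.388 0.284 0.048]]
(225, 180) [ 22 123 244] [[0.557 0.059 0.004]]
```

View pics/crop0.png

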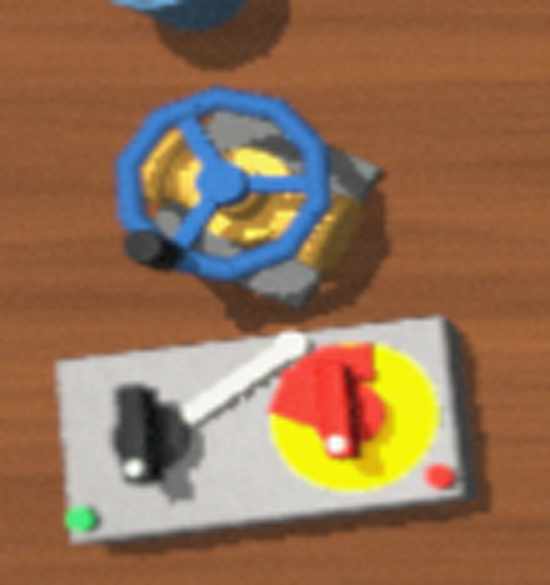

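View pics/crop1.png

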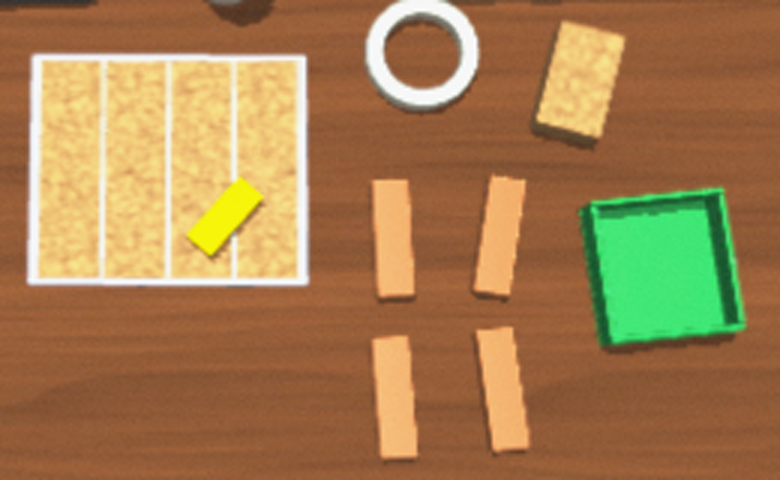

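View pics/crop2.png

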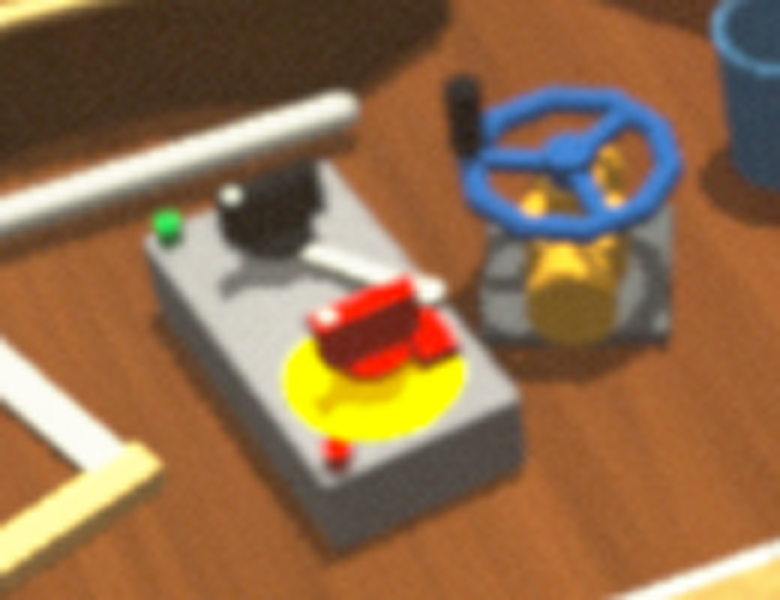

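```bash
cat >> h.py <<'E'
def scan(im):
    out={}
    c,m=blobs(im,(10,100,170),(19,190,255),150)
    out["blank"]=[(rect(im,x,.024)) for x in c]
    c,m=blobs(im,(26,200,170),(34,255,255),60)
    out["yellow"]=[rect(im,x,.028) for x in c]
    c,m=blobs(im,(50,120,60),(80,255,255),300)
    out["tray"]=[rect(im,x,.045) for x in c]
    return out
E
python3 - <<'E'
from h import *
im=shot("top")
for k,v in scan(im).items():
    for x in v: print(k,x)
# bed via white/cork
h=im["hsv"]
c,m=blobs(im,(90,90,120),(125,255,255),100)
for x in c: print("blue",rect(im,x,.09),rect(im,x,.006))
# wheel rim depth
m2=np.zeros_like(m);m2[140:200,95:155]=m[140:200,95:155]
P,_=depthpts(im,m2);P=P[(P[:,2]>.08)&(P[:,2]<.1)]
print("wheel n",len(P),P.min(0),P.max(0),"circ",cv2.minEnclosingCircle((P[:,:2]*1000).astype(np.float32)))
P,px=depthpts(im,np.ones_like(m))
ok=(abs(P[:,0]-.55)<.2)&(P[:,1]>.1)&(P[:,1]<.45)&(P[:,2]>.115)&(P[:,2]<.15)
Q=P[ok];print("peg",len(Q),Q.mean(0),Q.min(0),Q.max(0))
ok=(abs(P[:,0]-.42)<.1)&(P[:,1]>.2)&(P[:,1]<.42)&(P[:,2]>.094)&(P[:,2]<.107)
Q=P[ok];
for s in (1,-1):
    q=Q[(Q[:,1]-.305)*s>0]; 
    if len(q): print("bar",len(q),cv2.minAreaRect((q[:,:2]*1000).astype(np.float32)))
ok=(abs(P[:,0]-.42)<.12)&(P[:,1]>.16)&(P[:,1]<.45)&(P[:,2]>.044)&(P[:,2]<.056)
q=P[ok];print("panel",len(q),cv2.minAreaRect((q[:,:2]*1000).astype(np.float32)))
# bed lines white
w=cv2.inRange(h,(0,0,215),(180,60,255)); w[:120]=0;w[212:]=0;w[:,:200]=0;w[:,312:]=0
c,_=cv2.findContours(w,cv2.RETR_EXTERNAL,cv2.CHAIN_APPROX_NONE)
c=max(c,key=cv2.contourArea);print("bed",rect(im,c,.006))
E
```

```text
blank (378.5, -234.6, 111.3, 36.2, np.float64(0.015))
blank (385.1, -334.1, 112.0, 35.2, np.float64(0.103))
blank (524.6, -237.7, 109.7, 35.1, np.float64(0.019))
blank (525.7, -336.4, 109.2, 34.2, np.float64(-0.171))
blank (489.8, -707.3, 471.4, 63.1, np.float64(0.098))
blank (847.3, -426.0, 252.2, 137.6, np.float64(-1.567))
yellow (427.4, 253.1, 84.8, 66.7, np.float64(-0.92))
yellow (544.3, -82.4, 73.6, 29.9, np.float64(-0.743))
tray (492.5, -475.2, 131.1, 130.8, np.float64(0.098))
blue (571.9, 315.8, 109.2, 107.4, np.float64(1.019)) (587.6, 339.2, 116.3, 114.4, np.float64(1.019))
blue (697.0, 345.3, 71.7, 29.9, np.float64(-0.801)) (720.8, 370.6, 76.4, 31.9, np.float64(-0.801))
blue (731.8, 569.8, 141.3, 48.3, np.float64(-0.962)) (757.9, 609.7, 150.4, 51.5, np.float64(-0.962))
blue (808.8, 612.3, 125.3, 40.8, np.float64(-0.983)) (839.9, 654.9, 133.4, 43.5, np.float64(-0.983))
wheel n 606 [0.51331228 0.26550065 0.08005463] [0.62426298 0.37554289 0.09774977] circ ((570.3599853515625, 319.21514892578125), 57.082542419433594)
peg 61 [0.52666793 0.34595004 0.13009431] [0.51785348 0.33822991 0.11523359] [0.53568023 0.35708729 0.13771304]
bar 127 ((458.78607177734375, 357.1460876464844), (23.272964477539062, 122.92152404785156), 86.85921478271484)
bar 119 ((436.3646545410156, 256.8815002441406), (55.589027404785156, 14.211244583129883), 8.169454574584961)
panel 2315 ((454.67205810546875, 311.98980712890625), (161.00315856933594, 210.26560974121094), 7.261608600616455)
bed (597.4, -27.2, 261.0, 219.4, np.float64(1.563))
```

```bash
cat >> h.py <<'E'
def yawy(s): # angle of the tool's y axis, mod pi
    y=R.from_rotvec(s["tool_rot"]).as_matrix()[:,1]; return np.arctan2(y[1],y[0])
def need(x,y,z,objyaw):
    "shift (mm), turn so that jaws close across an object whose length is at objyaw"
    s=manip.state(); p=s["tool_pos"]*1000
    t=(objyaw+np.pi/2-yawy(s)+np.pi/2)%np.pi-np.pi/2
    print("need",np.round([x-p[0],y-p[1],z-p[2]],1),"turn",round(t,3),"t",round(s["clock"],2),"w",round(s["grip_width"]*1000,1),"F",s["contact_force"].round(1),"q6",s["qpos"][5].round(2))
E
python3 -c "
from h import *
need(544.3,-82.4,150,-.743);print(yawy(manip.state()))"
```

```text
need [ 391.8 -584.6 -102.9] turn -0.448 t 0.25 w 85.1 F [-0.6 -0.4 -0.5] q6 -0.07
1.2759904499642394
```

Call:
carry_out(steps=[[[392, -585, -50], -0.448, -1], [[392, -585, -50], -0.448, -1], [[392, -585, -50], -0.448, -1], [[392, -585, -50], -0.448, -1], [[392, -585, -50], -0.448, -1], [[392, -585, -50], -0.448, -1], [[392, -585, -50], -0.448, -1], [[392, -585, -50], -0.448, -1]], newtons=60)

```text
clock: 1.25
tool_pos: [0.4309, 0.0861, 0.2177]
tool_rot: [1.14, 2.927, -0.0]
contact_force: [1.8, 0.9, -0.0]
grip_width: 0.0857
```

```bash
python3 -c "
from h import *
need(544.3,-82.4,100,-.743)"
```

```text
need [ 113.4 -168.5 -117.7] turn -0.0 t 1.25 w 85.7 F [ 1.8  0.9 -0. ] q6 -0.71
```

Call:
carry_out(steps=[[[113, -168, -118], 0, -1], [[113, -168, -118], 0, -1], [[113, -168, -118], 0, -1], [[113, -168, -118], 0, -1], [[113, -168, -160], 0, -1], [[113, -168, -186], 0, -1], [[113, -168, -186], 0, -1], [[113, -168, -186], 0, -1]])

```text
clock: 2.25
tool_pos: [0.5447, -0.082, 0.0331]
tool_rot: [1.139, 2.925, 0.0]
contact_force: [-0.1, 0.0, 0.6]
grip_width: 0.0856
```

```bash
python3 -c "
from h import *
need(544.3,-82.4,32,-.743)"
```

```text
need [-0.4 -0.4 -1.1] turn -0.0 t 2.25 w 85.6 F [-0.1  0.   0.6] q6 -1.04
```

Accurate. Close and lift.

Call:
carry_out(steps=[[[0, 0, -1], 0, 1], [[0, 0, -1], 0, 1], [[0, 0, -1], 0, 1], [[0, 0, -1], 0, 1], [[0, 0, -1], 0, 1], [[0, 0, 40], 0, 1], [[0, 0, 80], 0, 1], [[0, 0, 80], 0, 1]])

```text
clock: 3.25
tool_pos: [0.5463, -0.0824, 0.1166]
tool_rot: [1.137, 2.919, 0.002]
contact_force: [-0.0, -0.1, -0.3]
grip_width: 0.0283
```

```bash
python3 -c "
from h import *
need(493,-476,120,.098)"
```

```text
need [ -53.3 -393.6    3.4] turn 0.841 t 3.25 w 28.3 F [-0.  -0.1 -0.3] q6 -1.04
```

Call:
carry_out(steps=[[[-53, -394, 3], 0.841, 1], [[-53, -394, 3], 0.841, 1], [[-53, -394, 3], 0.841, 1], [[-53, -394, 3], 0.841, 1], [[-53, -394, 3], 0.841, 1], [[-53, -394, 3], 0.841, 1], [[-53, -394, 3], 0.841, 1], [[-53, -394, 3], 0.841, 1]])

```text
clock: 4.25
tool_pos: [0.4914, -0.4786, 0.117]
tool_rot: [-0.148, 3.133, 0.01]
contact_force: [-0.1, 0.2, -0.9]
grip_width: 0.0286
```

```bash
python3 -c "
from h import *
need(493,-476,38,.098)
im=shot('top','t1')
"
```

```text
need [  1.6   2.6 -79. ] turn 0.004 t 4.25 w 28.6 F [-0.1  0.2 -0.9] q6 -2.49
```

View pics/t1.png

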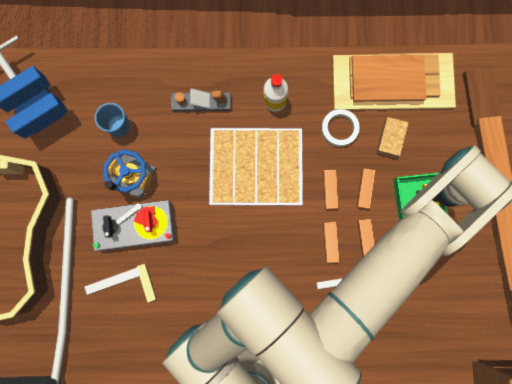

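Call:
carry_out(steps=[[[2, 2, -50], 0, 1], [[2, 2, -78], 0, 1], [[2, 2, -78], 0, 1], [[2, 2, -78], 0, -0.25], [[2, 2, -78], 0, -0.25], [[2, 2, -78], 0, -0.25], [[2, 2, -20], 0, -0.25], [[2, 2, 20], 0, -0.25]])

```text
clock: 5.3
tool_pos: [0.4945, -0.4752, 0.1404]
tool_rot: [-0.151, 3.131, 0.008]
contact_force: [-0.4, -1.2, -0.6]
grip_width: 0.053
```

```bash
python3 -c "
from h import *
need(525.7,-336.4,80,-.171)
"
```

```text
need [ 31.2 138.8 -60.4] turn -0.267 t 5.3 w 53.0 F [-0.4 -1.2 -0.6] q6 -2.49
```

Call:
carry_out(steps=[[[31, 139, -40], -0.267, -0.5], [[31, 139, -40], -0.267, -0.5], [[31, 139, -40], -0.267, -0.5], [[31, 139, -70], -0.267, -0.5], [[31, 139, -114], -0.267, -0.5], [[31, 139, -114], -0.267, -0.5], [[31, 139, -114], -0.267, -0.5], [[31, 139, -114], -0.267, -0.5]])

```text
clock: 6.3
tool_pos: [0.5266, -0.3373, 0.029]
tool_rot: [0.267, 3.119, 0.003]
contact_force: [-0.1, -0.1, -0.3]
grip_width: 0.0641
```

```bash
python3 -c "
from h import *
need(525.7,-336.4,26,-.171)
im=shot('side','s1')
im=shot('top');print(scan(im)['yellow'])
"
```

```text
need [-0.9  0.9 -3. ] turn -0.0 t 6.3 w 64.1 F [-0.1 -0.1 -0.3] q6 -2.03
[(427.2, 253.3, 85.4, 66.7, np.float64(-0.92)), (482.9, -478.4, 61.7, 29.0, np.float64(0.105))]
```

View pics/s1.png

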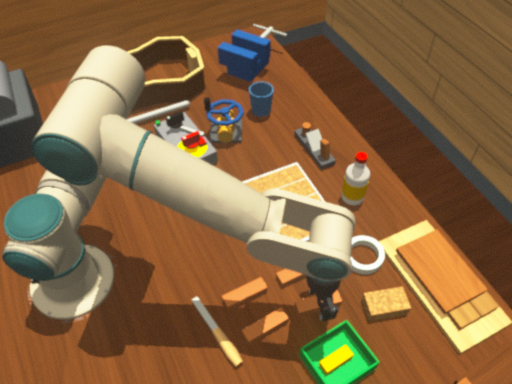

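Call:
carry_out(steps=[[[-1, 1, -3], 0, 1], [[-1, 1, -3], 0, 1], [[-1, 1, -3], 0, 1], [[-1, 1, -3], 0, 1], [[-1, 1, 10], 0, 1], [[-1, 1, 50], 0, 1], [[-1, 1, 50], 0, 1], [[-1, 1, 50], 0, 1]])

```text
clock: 7.4
tool_pos: [0.525, -0.3358, 0.078]
tool_rot: [0.267, 3.12, 0.005]
contact_force: [-0.4, -0.7, -1.3]
grip_width: 0.0328
```

```bash
python3 -c "
from h import *
need(596.7,-120.2,70,-.008)
im=shot('top');print(scan(im)['blank'])
"
```

```text
need [ 71.7 215.6  -8. ] turn 0.163 t 7.4 w 32.8 F [-0.4 -0.7 -1.3] q6 -2.03
[(523.4, -237.7, 107.2, 34.8, np.float64(0.019)), (590.0, -122.5, 199.3, 53.2, np.float64(-0.013)), (590.5, -60.8, 199.4, 53.4, np.float64(-0.012)), (591.1, 0.6, 199.4, 53.1, np.float64(-0.006)), (591.6, 62.2, 199.7, 53.0, np.float64(0.0)), (685.7, -421.4, 74.8, 61.1, np.float64(-0.276)), (489.8, -707.3, 471.5, 62.3, np.float64(0.097)), (847.1, -425.7, 252.4, 136.3, np.float64(1.556))]
```

```bash
sed -i 's/np.ones((2,2),np.uint8)/np.ones((3,3),np.uint8)/' h.py; python3 -c "
from h import *
im=shot('top')
for v in scan(im)['blank']:print(v)
c,m=blobs(im,(10,60,170),(30,190,255),1000)
for x in c:print('cork',rect(im,x,.006),cv2.boundingRect(x))
w=cv2.inRange(im['hsv'],(0,0,215),(180,60,255)); w[:120]=0;w[212:]=0;w[:,:200]=0;w[:,312:]=0
c,_=cv2.findContours(w,cv2.RETR_EXTERNAL,cv2.CHAIN_APPROX_NONE)
c=max(c,key=cv2.contourArea);print('bed',rect(im,c,.006),cv2.boundingRect(c))
im=shot('side')
w=cv2.inRange(im['hsv'],(0,0,215),(180,60,255)); 
c,_=cv2.findContours(w,cv2.RETR_EXTERNAL,cv2.CHAIN_APPROX_NONE)
for x in c:
  if cv2.contourArea(x)>500:print('bed',rect(im,x,.006),cv2.boundingRect(x))
"
```

```text
(522.4, 12.1, 56.2, 36.2, np.float64(-0.004))
(526.2, -235.0, 107.3, 35.0, np.float64(0.019))
(541.9, -109.4, 98.2, 49.7, np.float64(0.359))
(596.0, 2.1, 85.6, 50.5, np.float64(-0.006))
(572.8, 65.0, 156.1, 53.0, np.float64(0.001))
(636.5, -121.6, 112.0, 50.3, np.float64(-0.01))
(593.4, -58.1, 199.5, 53.4, np.float64(-0.012))
(690.3, -419.2, 71.2, 61.1, np.float64(-0.271))
(492.2, -704.8, 471.8, 61.8, np.float64(0.097))
(850.1, -423.0, 252.3, 136.3, np.float64(1.555))
cork (413.6, 611.9, 449.0, 124.4, np.float64(0.075)) (0, 155, 47, 165)
cork (596.4, -120.9, 207.9, 54.4, np.float64(-0.013)) (279, 130, 20, 73)
cork (597.0, -58.4, 207.8, 54.4, np.float64(-0.008)) (257, 130, 20, 73)
cork (597.4, 3.0, 207.9, 57.3, np.float64(-0.006)) (235, 130, 21, 73)
cork (598.0, 65.2, 208.3, 56.9, np.float64(-0.0)) (213, 130, 21, 73)
cork (494.4, -713.5, 478.0, 62.6, np.float64(0.097)) (479, 116, 33, 174)
cork (843.7, -426.5, 345.7, 164.6, np.float64(1.57)) (333, 52, 123, 57)
bed (597.3, -27.0, 259.7, 219.7, np.float64(1.559)) (209, 128, 93, 77)
bed (634.7, -74.0, 262.4, 154.8, np.float64(-0.696)) (251, 186, 99, 59)
bed (513.9, 150.4, 722.2, 197.4, np.float64(-0.769)) (128, 126, 225, 81)
bed (317.7, 483.8, 338.5, 197.5, np.float64(-0.37)) (86, 101, 102, 46)
bed (132.7, 708.5, 300.0, 156.2, np.float64(0.938)) (27, 74, 71, 60)
bed (281.7, 919.8, 210.9, 164.7, np.float64(0.878)) (63, 41, 56, 36)
```

Call:
carry_out(steps=[[[72, 215, -8], 0.162, 1], [[72, 215, -8], 0.162, 1], [[72, 215, -8], 0.162, 1], [[72, 215, -8], 0.162, 1], [[72, 215, -8], 0.162, 1], [[72, 215, -38], 0.162, 1], [[72, 215, -38], 0.162, 1], [[72, 215, -38], 0.162, 1]])

```text
clock: 8.55
tool_pos: [0.5967, -0.1213, 0.0394]
tool_rot: [0.015, 3.134, 0.007]
contact_force: [0.5, 0.0, -0.9]
grip_width: 0.0325
```

```bash
python3 -c "
from h import *
need(596.7,-120.7,33,-.008)
im=shot('side','s2')
"
```

```text
need [ 0.   0.6 -6.4] turn 0.002 t 8.55 w 32.5 F [ 0.5  0.  -0.9] q6 -1.83
```

View pics/s2.png

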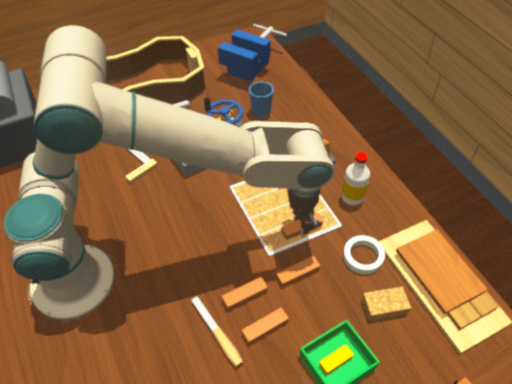

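Call:
carry_out(steps=[[[0, 1, -7], 0, 1], [[0, 1, -7], 0, 1], [[0, 1, -7], 0, -0.25], [[0, 1, -7], 0, -0.25], [[0, 1, -7], 0, -0.25], [[0, 1, 20], 0, -0.25], [[0, 1, 60], 0, -0.25], [[0, 1, 60], 0, -0.25]])

```text
clock: 9.6
tool_pos: [0.5991, -0.1208, 0.1043]
tool_rot: [0.015, 3.125, 0.003]
contact_force: [0.6, 0.4, -0.0]
grip_width: 0.0536
```

```bash
python3 -c "
from h import *
need(527.3,-235,80,.019)
im=shot('top','t2')
"
```

```text
need [ -71.8 -114.2  -24.3] turn 0.029 t 9.6 w 53.6 F [ 0.6  0.4 -0. ] q6 -1.82
```

Call:
carry_out(steps=[[[-72, -114, -20], 0.028, -0.5], [[-72, -114, -20], 0.028, -0.5], [[-72, -114, -20], 0.028, -0.5], [[-72, -114, -40], 0.028, -0.5], [[-72, -114, -78], 0.028, -0.5], [[-72, -114, -78], 0.028, -0.5], [[-72, -114, -78], 0.028, -0.5]])

```text
clock: 10.52
tool_pos: [0.5265, -0.2343, 0.0247]
tool_rot: [-0.029, 3.128, 0.005]
contact_force: [0.8, -0.8, -0.9]
grip_width: 0.064
```

Call:
carry_out(steps=[[[0, 0, -2], 0, 1], [[0, 0, -2], 0, 1], [[0, 0, -2], 0, 1], [[0, 0, -2], 0, 1], [[0, 0, 12], 0, 1], [[0, 0, 50], 0, 1], [[0, 0, 50], 0, 1], [[0, 0, 50], 0, 1]])

```text
clock: 11.52
tool_pos: [0.5262, -0.2342, 0.0743]
tool_rot: [-0.029, 3.129, 0.005]
contact_force: [0.5, 0.4, -1.9]
grip_width: 0.0333
```

```bash
python3 -c "
from h import *
need(597.3,-58.5,70,-.008)
im=shot('top','t3')
for v in scan(im)['blank']:print(v)
"
```

```text
need [ 71.1 175.7  -4.3] turn -0.027 t 11.53 w 33.3 F [ 0.5  0.4 -1.9] q6 -2.08
(371.4, -333.2, 78.9, 34.4, np.float64(0.101))
(578.4, 63.7, 144.9, 50.5, np.float64(0.001))
(607.5, 2.0, 108.6, 50.5, np.float64(-0.006))
(592.9, -119.7, 199.5, 53.1, np.float64(-0.018))
(594.8, -58.1, 196.6, 53.1, np.float64(-0.007))
(679.2, -416.1, 94.2, 61.0, np.float64(-0.275))
(492.2, -704.8, 471.8, 62.4, np.float64(0.097))
(850.1, -422.9, 252.4, 136.3, np.float64(1.555))
```

View pics/t3.png

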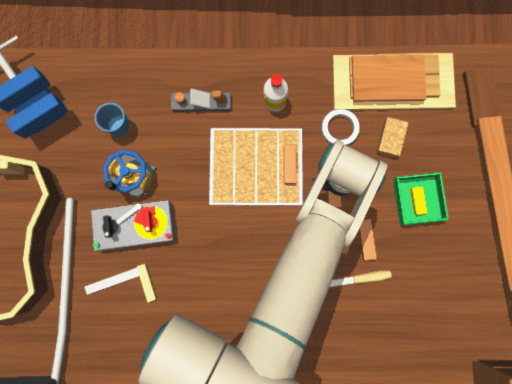

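Call:
carry_out(steps=[[[71, 176, -4], -0.027, 1], [[71, 176, -4], -0.027, 1], [[71, 176, -4], -0.027, 1], [[71, 176, -4], -0.027, 1], [[71, 176, -24], -0.027, 1], [[71, 176, -43], -0.027, 1], [[71, 176, -43], -0.027, 1], [[71, 176, -43], -0.027, 1]])

```text
clock: 12.58
tool_pos: [0.5959, -0.059, 0.029]
tool_rot: [0.015, 3.132, 0.007]
contact_force: [-0.5, -0.1, -1.4]
grip_width: 0.0328
```

```bash
python3 -c "
from h import *
need(597.3,-58.5,30,-.008)
"
```

```text
need [1.4 0.5 1. ] turn 0.002 t 12.57 w 32.8 F [-0.5 -0.1 -1.4] q6 -1.73
```

Call:
carry_out(steps=[[[1, 0, 0], 0, -0.15], [[1, 0, 0], 0, -0.15], [[1, 0, 0], 0, -0.15], [[1, 0, 20], 0, -0.15], [[1, 0, 60], 0, -0.15], [[1, 0, 80], 0, -0.15], [[1, 0, 80], 0, -0.15]])

```text
clock: 13.45
tool_pos: [0.598, -0.0592, 0.1116]
tool_rot: [0.015, 3.128, 0.005]
contact_force: [-0.5, 0.3, 0.2]
grip_width: 0.049
```

```bash
python3 -c "
from h import *
im=shot('top','t4')
for v in scan(im)['blank']:print(v)
need(380,-232,80,.019)
"
```

```text
(380.0, -232.0, 109.7, 35.1, np.float64(0.042))
(387.1, -331.6, 110.4, 34.8, np.float64(0.097))
(559.5, 64.9, 71.4, 37.8, np.float64(-0.455))
(664.3, -411.9, 58.2, 54.6, np.float64(1.53))
(492.4, -704.8, 472.1, 62.7, np.float64(0.098))
(850.2, -422.9, 252.4, 136.4, np.float64(1.555))
need [-217.  -172.9  -29.4] turn 0.029 t 13.5 w 49.1 F [-0.7 -0.1 -0.1] q6 -1.72
```

View pics/t4.png

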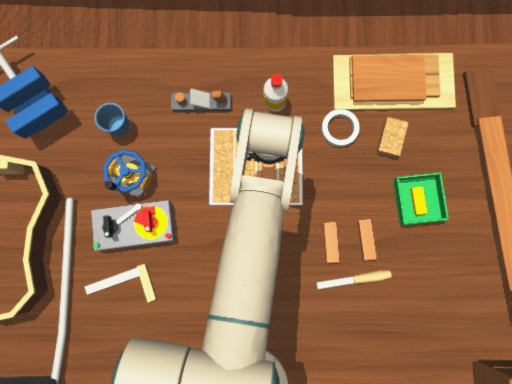

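Call:
carry_out(steps=[[[-217, -173, -10], 0.04, -0.5], [[-217, -173, -10], 0.04, -0.5], [[-217, -173, -10], 0.04, -0.5], [[-217, -173, -10], 0.04, -0.5], [[-217, -173, -30], 0.04, -0.5], [[-217, -173, -60], 0.04, -0.5], [[-217, -173, -85], 0.04, -0.5], [[-217, -173, -85], 0.04, -0.5]])

```text
clock: 14.5
tool_pos: [0.3779, -0.2306, 0.0214]
tool_rot: [-0.047, 3.136, 0.013]
contact_force: [-0.4, -0.6, 0.1]
grip_width: 0.0642
```

```bash
python3 -c "
from h import *
need(380,-232,24,.03)
"
```

```text
need [ 2.1 -1.4  2.6] turn 0.0 t 14.5 w 64.2 F [-0.4 -0.6  0.1] q6 -2.24
```

Call:
carry_out(steps=[[[2, -1, 4], 0, -0.5], [[2, -1, 4], 0, 1], [[2, -1, 4], 0, 1], [[2, -1, 4], 0, 1], [[2, -1, 4], 0, 1], [[2, -1, 20], 0, 1], [[2, -1, 60], 0, 1], [[2, -1, 60], 0, 1]])

```text
clock: 15.5
tool_pos: [0.3815, -0.2328, 0.0852]
tool_rot: [-0.047, 3.131, 0.007]
contact_force: [0.3, -0.2, -1.1]
grip_width: 0.0329
```

```bash
python3 -c "
from h import *
need(597.4,3.3,75,-.008)
"
```

```text
need [215.9 236.1 -10.2] turn -0.038 t 15.5 w 32.9 F [ 0.3 -0.2 -1.1] q6 -2.24
```

Call:
carry_out(steps=[[[216, 236, -2], -0.038, 1], [[216, 236, -2], -0.038, 1], [[216, 236, -2], -0.038, 1], [[216, 236, -2], -0.038, 1], [[216, 236, -2], -0.038, 1], [[216, 236, -2], -0.038, 1], [[216, 236, -35], -0.038, 1], [[216, 236, -35], -0.038, 1]])

```text
clock: 16.5
tool_pos: [0.5949, 0.0028, 0.0468]
tool_rot: [0.013, 3.139, 0.007]
contact_force: [-0.6, -0.2, -1.2]
grip_width: 0.033
```

```bash
python3 -c "
from h import *
need(597.4,3.3,32,-.008)
"
```

```text
need [  2.5   0.5 -14.8] turn 0.001 t 16.5 w 33.0 F [-0.6 -0.2 -1.2] q6 -1.62
```

Call:
carry_out(steps=[[[2, 0, -14], 0, 1], [[2, 0, -14], 0, 1], [[2, 0, -14], 0, 1], [[2, 0, -14], 0, -0.15], [[2, 0, -14], 0, -0.15], [[2, 0, -14], 0, -0.15], [[2, 0, 20], 0, -0.15], [[2, 0, 60], 0, -0.15]])

```text
clock: 17.5
tool_pos: [0.5963, 0.0029, 0.1069]
tool_rot: [0.013, 3.141, 0.007]
contact_force: [-0.6, -0.3, -0.0]
grip_width: 0.0492
```

```bash
python3 -c "
from h import *
need(387,-331.6,90,.097)
im=shot('top','t5')
for v in scan(im)['blank']:print(v)
"
```

```text
need [-209.3 -334.5  -16.9] turn 0.105 t 17.5 w 49.2 F [-0.6 -0.3 -0. ] q6 -1.62
(387.1, -331.6, 110.4, 34.8, np.float64(0.097))
(613.7, -120.0, 134.3, 47.6, np.float64(-0.018))
(492.4, -704.8, 472.1, 62.8, np.float64(0.099))
(850.2, -422.9, 251.7, 136.5, np.float64(1.555))
```

Call:
carry_out(steps=[[[-209, -334, 0], 0.104, -0.5], [[-209, -334, 0], 0.104, -0.5], [[-209, -334, 0], 0.104, -0.5], [[-209, -334, 0], 0.104, -0.5], [[-209, -334, 0], 0.104, -0.5], [[-209, -334, 0], 0.104, -0.5], [[-209, -334, -30], 0.104, -0.5], [[-209, -334, -30], 0.104, -0.5]])

```text
clock: 18.55
tool_pos: [0.3885, -0.3312, 0.0822]
tool_rot: [-0.146, 3.13, 0.012]
contact_force: [-0.6, 0.4, 0.5]
grip_width: 0.0643
```

```bash
python3 -c "
from h import *
need(387,-331.6,25,.097)
im=shot('top','t6')
"
```

```text
need [ -1.5  -0.4 -57.2] turn 0.004 t 18.55 w 64.3 F [-0.6  0.4  0.5] q6 -2.45
```

View pics/t6.png

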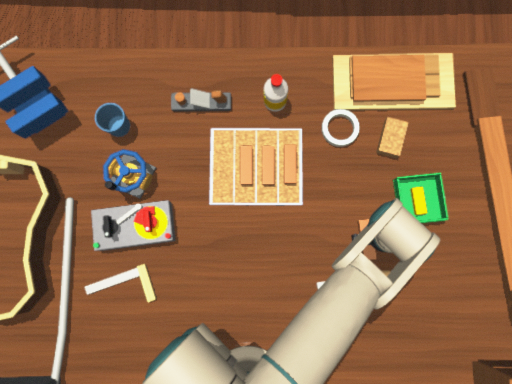

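Three blanks sit in the three right lanes ((247,164), (267,164), (290,164)), and the offcut is in the tray at (419,200). Now the last blank.

Call:
carry_out(steps=[[[-1, 0, -57], 0, -0.5], [[-1, 0, -57], 0, -0.5], [[-1, 0, -57], 0, -0.5], [[-1, 0, -57], 0, 1], [[-1, 0, -57], 0, 1], [[-1, 0, -57], 0, 1], [[-1, 0, -57], 0, 1], [[-1, 0, -20], 0, 1]])

```text
clock: 19.6
tool_pos: [0.3877, -0.3298, 0.0624]
tool_rot: [-0.148, 3.132, 0.015]
contact_force: [0.6, -0.4, -0.6]
grip_width: 0.0324
```

Call:
carry_out(steps=[[[0, 0, 35], 0, 1], [[0, 0, 35], 0, 1]])

```text
clock: 19.85
tool_pos: [0.389, -0.3311, 0.1011]
tool_rot: [-0.148, 3.127, 0.007]
contact_force: [0.0, -0.4, -0.7]
grip_width: 0.0328
```

```bash
python3 -c "
from h import *
need(598,65.5,85,-.008)
"
```

```text
need [209.  396.6 -16.1] turn -0.103 t 19.85 w 32.8 F [ 0.  -0.4 -0.7] q6 -2.45
```

Call:
carry_out(steps=[[[209, 396, -5], -0.103, 1], [[209, 396, -5], -0.103, 1], [[209, 396, -5], -0.103, 1], [[209, 396, -5], -0.103, 1], [[209, 396, -5], -0.103, 1], [[209, 396, -5], -0.103, 1], [[209, 396, -5], -0.103, 1], [[209, 396, -30], -0.103, 1]])

```text
clock: 20.85
tool_pos: [0.5999, 0.0687, 0.072]
tool_rot: [0.007, 3.126, 0.008]
contact_force: [0.6, -0.3, -0.9]
grip_width: 0.0324
```

```bash
python3 -c "
from h import *
need(598,65.5,32,-.008)
"
```

```text
need [ -1.9  -3.2 -40. ] turn -0.004 t 20.85 w 32.4 F [ 0.6 -0.3 -0.9] q6 -1.52
```

Call:
carry_out(steps=[[[-2, -3, -40], 0, 1], [[-2, -3, -40], 0, 1], [[-2, -3, -40], 0, 1], [[-2, -3, -40], 0, -0.15], [[-2, -3, -40], 0, -0.15], [[-2, -3, -40], 0, -0.15], [[-2, -3, 0], 0, -0.15], [[-2, -3, 60], 0, -0.15]])

```text
clock: 21.85
tool_pos: [0.5966, 0.0655, 0.1309]
tool_rot: [0.007, 3.131, 0.007]
contact_force: [2.0, 0.4, 0.3]
grip_width: 0.0494
```

Run:
```python
from h import *
im=shot('top')
# crank peg: top at z=.133
P,px=depthpts(im,np.ones((384,512)))
ok=(P[:,0]>.49)&(P[:,0]<.65)&(P[:,1]>.24)&(P[:,1]<.4)&(P[:,2]>.12)&(P[:,2]<.145)
Q=P[ok];pxs=px[ok];print("peg depth",len(Q),np.median(Q,0),"px",pxs.mean(0),onplane(im,pxs.mean(0),.133))
# peg by darkness: colour
m=cv2.inRange(im["hsv"],(0,0,0),(180,255,70));m[:140]=0;m[200:]=0;m[:,:90]=0;m[:,140:]=0
c,_=cv2.findContours(m,cv2.RETR_EXTERNAL,cv2.CHAIN_APPROX_NONE)
for x in c: print("dark",cv2.contourArea(x),cv2.boundingRect(x),x.reshape(-1,2).mean(0))
c,m=blobs(im,(100,120,90),(125,255,255),100)
for x in c:
    b=cv2.boundingRect(x)
    if b[0]>95 and b[0]<120 and b[1]>140:
        (cc,r)=cv2.minEnclosingCircle(x);print("wheel",b,cc,r,onplane(im,cc,.088), rect(im,x,.088))
m=cv2.inRange(im["hsv"],(50,100,40),(80,255,255));m[:160]=0;m[240:]=0;m[:,:390]=0
c,_=cv2.findContours(m,cv2.RETR_EXTERNAL,cv2.CHAIN_APPROX_NONE);c=max(c,key=cv2.contourArea);print('tray',rect(im,c,.045))
# red/black bars: top z=.101
for nm,lo,hi,xr in (("red",(0,120,80),(8,255,255),(130,178)),("blk",(0,0,0),(180,255,60),(95,128))):
    m=cv2.inRange(im["hsv"],lo,hi);k=np.zeros_like(m);k[200:250,xr[0]:xr[1]]=m[200:250,xr[0]:xr[1]]
    P,pp=depthpts(im,k);s=(P[:,2]>.095)&(P[:,2]<.107);
    p3=onplane(im,pp[s],.101)[:,:2]
    print(nm,s.sum(),cv2.minAreaRect((p3*1000).astype(np.float32)),p3.mean(0))
# panel top
m=cv2.inRange(im["hsv"],(0,0,120),(180,50,255));k=np.zeros_like(m);k[195:255,88:178]=m[195:255,88:178]
c,_=cv2.findContours(k,cv2.RETR_EXTERNAL,cv2.CHAIN_APPROX_NONE);c=max(c,key=cv2.contourArea);print('panel',rect(im,c,.05))
need(500,200,200,0)
```

```text
peg depth 57 [0.52746546 0.3456892  0.13148721] px [108.92982456 184.47368421] [[0.52656603 0.34574809 0.133     ]]
dark 0.0 (139, 198, 1, 1) [139. 198.]
dark 0.0 (127, 193, 1, 1) [127. 193.]
dark 51.5 (106, 182, 11, 8) [110.36 185.32]
wheel (104, 150, 42, 42) (124.47785186767578, 170.93511962890625) 21.662378311157227 [[0.56974184 0.32014766 0.088     ]] (573.6, 320.0, 109.0, 108.3, np.float64(1.03))
tray (495.3, -472.7, 131.3, 130.8, np.float64(0.1))
red 103 ((436.0290832519531, 255.65293884277344), (54.99046325683594, 15.341270446777344), 7.927198886871338) [0.43938648 0.25610106]
blk 28 ((420.8988342285156, 357.10211181640625), (49.627197265625, 14.427684783935547), 7.90433406829834) [0.42184384 0.3521597 ]
panel (429.2, 307.3, 209.5, 109.7, np.float64(-1.447))
need [-100.8  134.2   57.3] turn 0.004 t 21.9 w 49.1 F [2.8 0.2 8.1] q6 -1.52
```

Run:
```python
from h import *
im=shot('side','s7')
need(527,345.6,180,0)
need(527,345.6,180,0)
```

```text
need [-74.4 279.8  39.5] turn 0.004 t 21.95 w 49.0 F [-0.   0.2  0.5] q6 -1.52
need [-74.4 279.8  39.5] turn 0.004 t 21.95 w 49.0 F [-0.   0.2  0.5] q6 -1.52
```

View pics/s7.png

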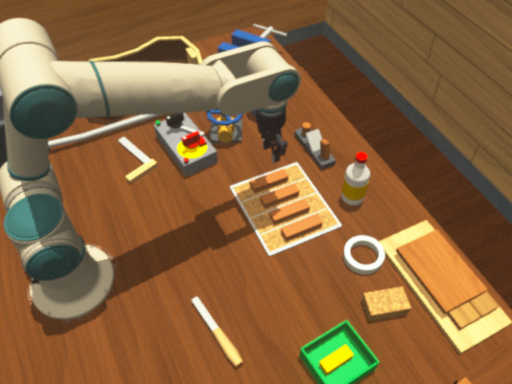

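Call:
carry_out(steps=[[[-30, 60, 50], 0, -0.15], [[-74, 280, 50], 0, -0.15], [[-74, 280, 50], 0, -0.15], [[-74, 280, 50], 0, -0.15], [[-74, 280, 50], 0, -0.15], [[-74, 280, 50], 0, -0.15], [[-74, 280, 50], 0, -0.15], [[-74, 280, 50], 0, -0.15]], newtons=40)

```text
clock: 22.95
tool_pos: [0.5279, 0.3445, 0.1905]
tool_rot: [0.009, 3.112, 0.008]
contact_force: [-0.8, 0.4, -0.3]
grip_width: 0.0491
```

Run:
```python
from h import *
need(527,345.6,123,0)
im=shot('side')
cv2.imwrite("pics/s8.png",cv2.resize(im["color"][60:200,120:290,::-1],None,fx=4.5,fy=4,interpolation=cv2.INTER_CUBIC))
```

```text
need [ -0.9   1.1 -67.5] turn 0.006 t 22.95 w 49.1 F [-0.8  0.4 -0.3] q6 -1.04
```

View pics/s8.png

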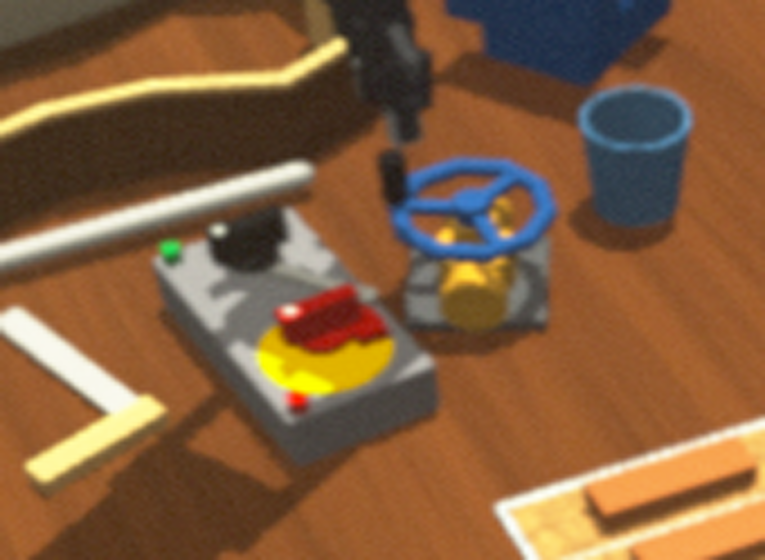

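The crank peg stands right below the gripper. Descend and close.

Call:
carry_out(steps=[[[-1, 1, -40], 0, -0.15], [[-1, 1, -67], 0, -0.15], [[-1, 1, -67], 0, -0.15], [[-1, 1, -67], 0, 1], [[-1, 1, -67], 0, 1], [[-1, 1, -67], 0, 1], [[-1, 1, -67], 0, 1]])

```text
clock: 23.88
tool_pos: [0.5278, 0.3461, 0.126]
tool_rot: [0.009, 3.109, 0.012]
contact_force: [-1.6, 1.3, 4.9]
grip_width: 0.0188
```

```bash
cat >> h.py <<'E'
C=np.array([571.6,320.0])
def arc(step,n,r=52,a0=None):
    s=manip.state();p=s["tool_pos"]*1000;d=p[:2]-C
    a=np.arctan2(d[1],d[0]);print("angle",a.round(3),"rad",np.hypot(*d).round(1),"z",p[2].round(1),"F",s["contact_force"].round(1),"T",s["ft_torque"].round(2),"w",(s["grip_width"]*1000).round(1),"q6",s["qpos"][5].round(2),"t",s["clock"])
    for i in range(1,n+1):
        t=(a if a0 is None else a0)+step*i; q=C+r*np.array([np.cos(t),np.sin(t)])-p[:2]; print(np.round(q,1).tolist(),end=" ")
    print()
E
python3 -c "
from h import *
arc(.3,8)"
```

```text
Traceback (most recent call last):
  File "h.py", line 48, in arc
    a=np.arctan2(d[1],d[0]);print("angle",a.round(3),"rad",np.hypot(*d).round(1),"z",p[2].round(1),"F",s["contact_force"].round(1),"T",s["ft_torque"].round(2),"w",(s["grip_width"]*1000).round(1),"q6",s["qpos"][5].round(2),"t",s["clock"])
                                                                                                                                                                   ^^^^^^^^^^^^^^^^^^^^^^^^^^^^
AttributeError: 'float' object has no attribute 'round'
```

```bash
sed -i 's/(s\["grip_width"\]\*1000).round(1)/round(s["grip_width"]*1000,1)/' h.py
python3 -c "
from h import *
arc(.3,8)"
```

```text
angle 2.604 rad 51.0 z 126.0 F [-1.6  1.3  4.9] T [ 0.12  0.17 -0.01] w 18.8 q6 -1.04 t 23.875
[-6.7, -13.9] [-8.1, -29.4] [-4.8, -44.6] [2.8, -58.1] [14.1, -68.8] [28.0, -75.7] [43.4, -78.1] [58.8, -75.9]
```

Call:
carry_out(steps=[[[-7, -14, 0], 0, 1], [[-8, -29, 0], 0, 1], [[-5, -45, 0], 0, 1], [[3, -58, 0], 0, 1], [[14, -69, 0], 0, 1], [[28, -76, 0], 0, 1], [[43, -78, 0], 0, 1], [[59, -76, 0], 0, 1]])

```text
clock: 24.88
tool_pos: [0.586, 0.2734, 0.1262]
tool_rot: [0.005, 3.11, 0.02]
contact_force: [-6.2, 15.1, -0.8]
grip_width: 0.0184
```

```bash
python3 -c "
from h import *
arc(.35,8)"
```

```text
angle -1.271 rad 48.8 z 126.2 F [-6.2 15.1 -0.8] T [2.42 0.95 0.06] w 18.4 q6 -1.19 t 24.875
[17.0, 5.2] [29.3, 18.5] [36.3, 35.2] [37.1, 53.3] [31.7, 70.6] [20.7, 85.0] [5.4, 94.7] [-12.3, 98.6]
```

```bash
sed -i 's/C=np.array(.*/C=np.array([573.8,322.8])/' h.py; python3 -c "
from h import *
arc(.35,8)"
```

```text
angle -1.328 rad 50.9 z 126.2 F [-6.2 15.1 -0.8] T [2.42 0.95 0.06] w 18.4 q6 -1.19 t 24.875
[16.8, 6.3] [29.8, 18.9] [37.8, 35.1] [39.6, 53.2] [35.2, 70.7] [25.0, 85.7] [10.4, 96.3] [-7.1, 101.2]
```

Call:
carry_out(steps=[[[17, 6, 0], 0, 1], [[30, 19, 0], 0, 1], [[38, 35, 0], 0, 1], [[40, 53, 0], 0, 1], [[35, 71, 0], 0, 1], [[25, 86, 0], 0, 1], [[10, 96, 0], 0, 1], [[-7, 101, 0], 0, 1]])

```text
clock: 25.88
tool_pos: [0.5788, 0.3763, 0.1263]
tool_rot: [0.003, 3.108, 0.024]
contact_force: [2.3, 1.6, -1.1]
grip_width: 0.0187
```

```bash
python3 -c "
from h import *
arc(.35,8)"
```

```text
angle 1.477 rad 53.8 z 126.3 F [ 2.3  1.6 -1.1] T [-0.3  -0.35 -0.06] w 18.7 q6 -1.04 t 25.875
[-18.2, -3.2] [-34.7, -10.8] [-47.5, -23.6] [-55.2, -39.9] [-56.8, -58.0] [-52.2, -75.5] [-41.8, -90.3] [-27.0, -100.7]
```

Call:
carry_out(steps=[[[-18, -2, 0], 0, 1], [[-35, -10, 0], 0, 1], [[-47, -23, 0], 0, 1], [[-55, -39, 0], 0, 1], [[-57, -57, 0], 0, 1], [[-52, -75, 0], 0, 1], [[-42, -90, 0], 0, 1], [[-27, -100, 0], 0, 1]])

```text
clock: 26.88
tool_pos: [0.5519, 0.2774, 0.1263]
tool_rot: [0.002, 3.107, 0.029]
contact_force: [2.6, 13.0, -6.1]
grip_width: 0.0186
```

```bash
sed -i 's/C=np.array(.*/C=np.array([573.8,323.5])/' h.py; python3 -c "
from h import *
arc(.2,8)"
```

```text
angle -2.014 rad 51.0 z 126.3 F [ 2.6 13.  -6.1] T [ 1.93 -0.58 -0.01] w 18.6 q6 -1.17 t 26.875
[9.3, -4.4] [19.6, -5.9] [30.0, -5.3] [40.0, -2.7] [49.3, 1.9] [57.6, 8.3] [64.4, 16.1] [69.5, 25.1]
```

Call:
carry_out(steps=[[[9, -2, 0], 0, 1], [[20, -3, 0], 0, 1], [[30, -3, 0], 0, 1], [[40, 0, 0], 0, 1], [[49, 4, 0], 0, 1], [[57, 10, 0], 0, 1]], newtons=25)

```text
clock: 27.62
tool_pos: [0.6098, 0.286, 0.1263]
tool_rot: [0.004, 3.107, 0.024]
contact_force: [1.2, -4.3, -0.4]
grip_width: 0.0188
```

```bash
sed -i 's/C=np.array(.*/C=np.array([573.8,324.5])/' h.py; python3 -c "
from h import *
arc(.1,6)"
```

```text
angle -0.819 rad 52.6 z 126.3 F [ 1.2 -4.3 -0.4] T [-1.13  0.   -0.03] w 18.8 q6 -1.19 t 27.625
[3.2, 4.2] [6.4, 8.3] [9.2, 12.7] [11.5, 17.3] [13.4, 22.1] [14.8, 27.2]
```

Call:
carry_out(steps=[[[3, 4, 0], 0, 1], [[6, 8, 0], 0, 1], [[9, 12, 0], 0, 1]])

```text
clock: 28.0
tool_pos: [0.6193, 0.2976, 0.1263]
tool_rot: [0.005, 3.106, 0.023]
contact_force: [2.9, -4.3, -1.6]
grip_width: 0.0185
```

Call:
carry_out(steps=[[[2, 5, 0], 0, 1], [[4, 10, 0], 0, 1]])

```text
clock: 28.25
tool_pos: [0.6229, 0.3047, 0.1262]
tool_rot: [0.007, 3.109, 0.011]
contact_force: [-10.8, -25.9, 7.5]
grip_width: 0.0185
```

```bash
python3 -c "
from h import *
arc(.1,8)"
```

```text
angle -0.383 rad 53.0 z 126.2 F [-10.8 -25.9   7.5] T [-4.78  1.79 -0.03] w 18.5 q6 -1.16 t 28.25
[0.8, 5.3] [2.0, 10.3] [2.7, 15.5] [2.8, 20.7] [2.5, 25.9] [1.6, 31.0] [0.3, 36.0] [-1.6, 40.9]
```

Call:
carry_out(steps=[[[1, 4, 0], 0, 1], [[1, 5, 0], 0, 1], [[1, 5, 0], 0, 1]])

```text
clock: 28.62
tool_pos: [0.623, 0.3049, 0.1262]
tool_rot: [0.012, 3.114, -0.004]
contact_force: [-11.0, -23.8, 7.2]
grip_width: 0.0188
```

```bash
python3 -c "
from h import *
arc(.1,2)"
```

```text
angle -0.379 rad 53.0 z 126.2 F [-11.  -23.8   7.2] T [-4.13  1.84 -0.05] w 18.8 q6 -1.16 t 28.625
[0.8, 5.3] [1.9, 10.3]
```

Run:
```python
from h import *
from scipy.optimize import least_squares
P=np.array([(527.8,346.1),(578.8,376.3),(551.9,277.4),(609.8,286),(619.3,297.6),(623,304.8),(586,273.4)])
r=least_squares(lambda v:np.hypot(*(P-v[:2]).T)-v[2],[573,323,52]);print(r.x,r.fun.round(1))
r=least_squares(lambda v:np.hypot(*(P-v).T)-52,[573,323]);print(r.x,r.fun.round(1))
c=r.x;d=P[5]-c;a=np.arctan2(d[1],d[0]);p=manip.state()["tool_pos"][:2]*1000
print(a)
for t in np.arange(1,9)*np.pi/16: print((c+52*np.array([np.cos(a-t),np.sin(a-t)])-p).round(1))
```

```text
[574.77053317 324.27295175  52.00459092] [-0.2  0.2  0.2 -0.1 -0.1  0.   0.1]
[574.77167503 324.27090114] [-0.2  0.2  0.2 -0.1 -0.1  0.   0.1]
-0.38371203866957687
[-4.8 -9.1]
[-11.2 -17. ]
[-19.  -23.6]
[-27.9 -28.5]
[-37.7 -31.5]
[-47.8 -32.6]
[-57.9 -31.7]
[-67.7 -28.8]
```

Call:
carry_out(steps=[[[-5, -9, 0], 0, 1], [[-11, -17, 0], 0, 1], [[-19, -24, 0], 0, 1], [[-28, -28, 0], 0, 1], [[-38, -31, 0], 0, 1], [[-48, -33, 0], 0, 1], [[-58, -32, 0], 0, 1], [[-68, -29, 0], 0, 1]])

```text
clock: 29.62
tool_pos: [0.5544, 0.2769, 0.1263]
tool_rot: [0.011, 3.113, -0.001]
contact_force: [4.8, 7.2, -3.7]
grip_width: 0.0186
```

```bash
sed -i 's/C=np.array(.*/C=np.array([574.77,324.27])/' h.py; python3 -c "
from h import *
arc(0,1,a0=-.3837-np.pi/2)"
```

```text
angle -1.976 rad 51.5 z 126.3 F [ 4.8  7.2 -3.7] T [ 1.25 -0.86 -0.03] w 18.6 q6 -1.15 t 29.625
[0.9, -0.9]
```

Call:
carry_out(steps=[[[0, 0, 0], 0, -0.15], [[0, 0, 0], 0, -0.15], [[0, 0, 0], 0, -0.15], [[0, 0, 30], 0, -0.15], [[0, 0, 80], 0, -0.15], [[0, 0, 80], 0, -0.15]])

```text
clock: 30.38
tool_pos: [0.5563, 0.2774, 0.212]
tool_rot: [0.012, 3.105, 0.005]
contact_force: [-0.1, -1.0, 0.3]
grip_width: 0.0489
```

Run:
```python
from h import *
need(435.6,255.7,150,.124)
for n in ('side','top'):
    im=shot(n)
    b=(60,200,120,290) if n=='side' else (130,260,80,190)
    cv2.imwrite(f"pics/{n}9.png",cv2.resize(im["color"][b[0]:b[1],b[2]:b[3],::-1],None,fx=4.5,fy=4,interpolation=cv2.INTER_CUBIC))
    P,px=depthpts(im,np.ones((384,512)))
    hs=im["hsv"][px[:,1],px[:,0]]
    yaw=.124;c=np.array([435.6,255.7])/1000
    L=(P[:,:2]-c)@np.array([[np.cos(yaw),-np.sin(yaw)],[np.sin(yaw),np.cos(yaw)]])
    ok=(abs(L)<.05).all(1)&(P[:,2]>.05)&(P[:,2]<.115)&((hs[:,0]<8)|(hs[:,0]>172))&(hs[:,1]>120)
    print(n,ok.sum())
    H=np.full((11,11),0)
    for l,z in zip(L[ok],P[ok,2]):
        i,j=((l+.055)*100).astype(int); H[10-i,10-j]=max(H[10-i,10-j],z*1000)
    print(H)
```

```text
need [-120.7  -21.7  -62. ] turn 0.132 t 30.38 w 48.9 F [-0.1 -1.   0.3] q6 -1.16
side 249
[[  0   0   0   0  51   0   0   0   0   0   0]
 [  0   0   0  61  66  65  63   0   0   0   0]
 [  0   0   0   0  62  85  65   0   0   0   0]
 [  0   0   0   0   0 103  92   0   0   0   0]
 [  0   0   0   0 100 103 103   0   0   0   0]
 [  0   0   0   0 100 102 102  73   0   0   0]
 [  0   0   0   0  99 103 102  70   0   0   0]
 [  0   0   0   0   0 101 100   0   0   0   0]
 [  0   0   0   0   0 101 100   0   0  50   0]
 [  0   0   0   0   0   0   0   0  58  63  63]
 [  0   0   0   0   0   0   0   0   0  62  60]]
top 43
[[ 0  0  0  0  0  0  0  0  0  0  0]
 [ 0  0  0  0  0  0  0  0  0  0  0]
 [ 0  0  0  0  0  0 61  0  0  0  0]
 [ 0  0  0  0  0 58 71  0  0  0  0]
 [ 0  0  0  0  0  0 73 74  0  0  0]
 [ 0  0  0  0  0  0 72 70  0  0  0]
 [ 0  0  0  0  0  0  0 69  0  0  0]
 [ 0  0  0  0  0  0  0  0  0  0  0]
 [ 0  0  0  0  0  0  0  0  0  0  0]
 [ 0  0  0  0  0  0  0  0  0 67 63]
 [ 0  0  0  0  0  0  0  0  0 64 54]]
```

View pics/side9.png

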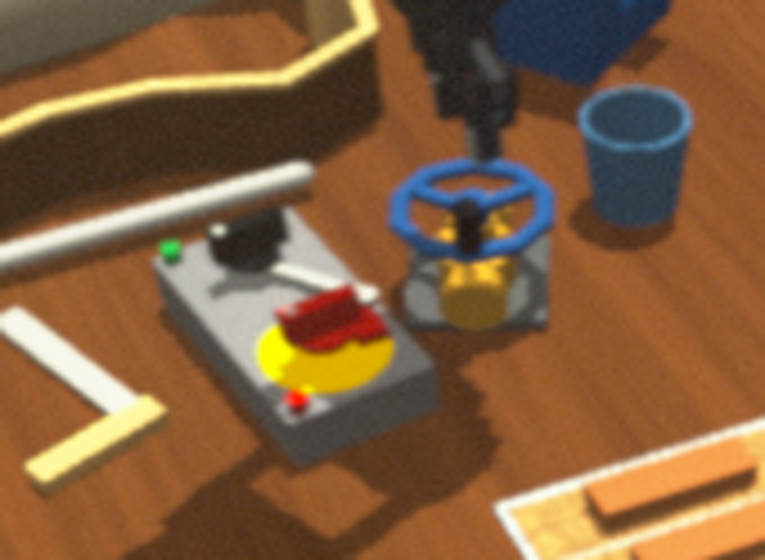

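View pics/top9.png

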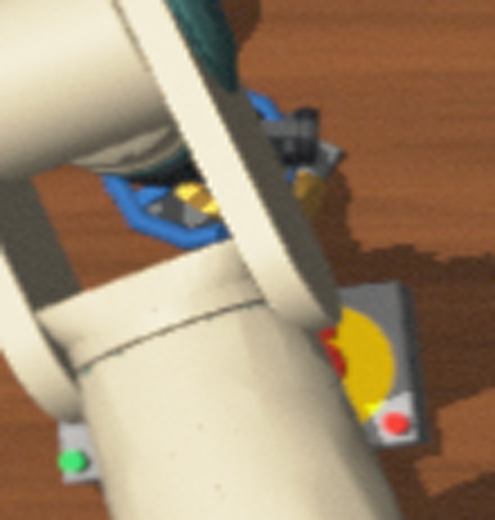

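Call:
carry_out(steps=[[[-121, -22, -40], 0.132, -0.15], [[-121, -22, -40], 0.132, -0.15], [[-121, -22, -62], 0.132, -0.15], [[-121, -22, -100], 0.132, -0.15], [[-121, -22, -113], 0.132, -0.15], [[-121, -22, -113], 0.132, -0.15]], newtons=40)

```text
clock: 31.22
tool_pos: [0.4332, 0.2545, 0.0925]
tool_rot: [-0.194, 3.109, 0.001]
contact_force: [-0.2, -0.0, 1.4]
grip_width: 0.0493
```

Run:
```python
from h import *
need(435.6,255.7,98,.124)
im=shot('side')
cv2.imwrite("pics/s10.png",cv2.resize(im["color"][60:200,120:290,::-1],None,fx=4.5,fy=4,interpolation=cv2.INTER_CUBIC))
```

```text
need [2.4 1.2 5.5] turn -0.0 t 31.23 w 49.3 F [-0.2 -0.   1.4] q6 -1.23
```

View pics/s10.png

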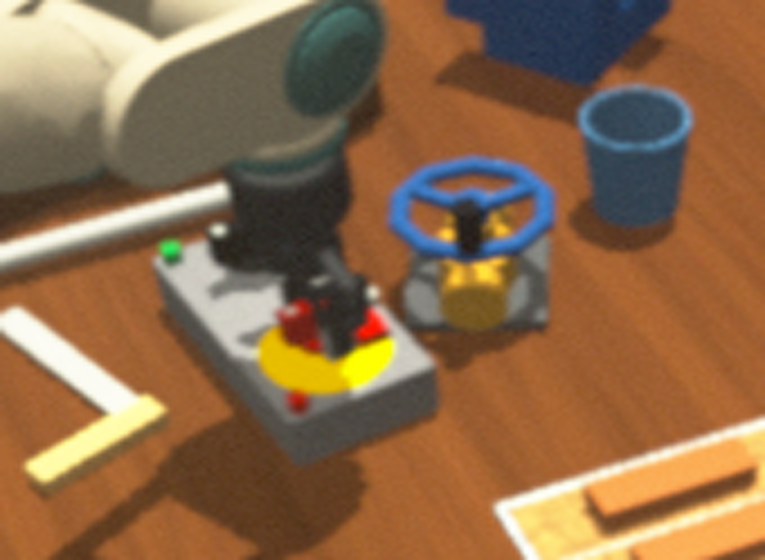

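Call:
carry_out(steps=[[[2, 1, 5], 0, -0.15], [[2, 1, 5], 0, 1], [[2, 1, 5], 0, 1], [[2, 1, 5], 0, 1], [[2, 1, 5], 0, 1]])

```text
clock: 31.9
tool_pos: [0.4361, 0.2589, 0.1002]
tool_rot: [-0.195, 3.104, 0.013]
contact_force: [-1.3, 15.5, 1.3]
grip_width: 0.0128
```

Run:
```python
from h import *
need(435.6,255.7,98,.124)
```

```text
need [-0.5 -3.2 -2.2] turn -0.002 t 31.9 w 12.8 F [-1.3 15.5  1.3] q6 -1.23
```

Call:
carry_out(steps=[[[1, 0, 0], -0.17, 1], [[2, 0, 0], -0.34, 1], [[2, 0, 0], -0.51, 1], [[2, 0, 0], -0.68, 1], [[2, 0, 0], -0.7, 1]])

```text
clock: 32.52
tool_pos: [0.4361, 0.2592, 0.1002]
tool_rot: [0.884, 2.986, -0.008]
contact_force: [-10.7, -0.1, 6.5]
grip_width: 0.0129
```

Run:
```python
from h import *
need(438,259,98,.124-1.4);print(manip.state()["ft_torque"])
```

```text
need [ 1.9 -0.2 -2.2] turn -0.7 t 32.52 w 12.9 F [-10.7  -0.1   6.5] q6 -0.52
[-0.35770685  1.92271554  0.08651637]
```

Call:
carry_out(steps=[[[0, 0, 0], -0.17, 1], [[0, 0, 0], -0.34, 1], [[0, 0, 0], -0.51, 1], [[0, 0, 0], -0.68, 1], [[0, 0, 0], -0.74, 1], [[0, 0, 0], -0.74, 1]])

```text
clock: 33.28
tool_pos: [0.4358, 0.2592, 0.1003]
tool_rot: [1.903, 2.469, -0.024]
contact_force: [-1.5, 0.2, 1.1]
grip_width: 0.0135
```

Run:
```python
from h import *
need(436,259,98,.124-1.4);print(manip.state()["ft_torque"])
```

```text
need [ 0.2 -0.2 -2.3] turn 0.037 t 33.27 w 13.5 F [-1.5  0.2  1.1] q6 0.23
[-0.0935197   0.48736243  1.18360971]
```

Call:
carry_out(steps=[[[0, 0, 0], 0, -0.15], [[0, 0, 0], 0, -0.15], [[0, 0, 0], 0, -0.15], [[0, 0, 40], 0, -0.15], [[0, 0, 80], 0, -0.15], [[0, 0, 80], 0.3, -0.15], [[0, 0, 80], 0.5, -0.15]])

```text
clock: 34.15
tool_pos: [0.4361, 0.2593, 0.181]
tool_rot: [1.4, 2.782, -0.015]
contact_force: [0.1, 0.6, -0.7]
grip_width: 0.0494
```

Run:
```python
from h import *
need(423,362,150,.124)
im=shot('side')
cv2.imwrite("pics/s11.png",cv2.resize(im["color"][60:200,120:290,::-1],None,fx=4.5,fy=4,interpolation=cv2.INTER_CUBIC))
```

```text
need [-13.1 102.7 -31. ] turn 1.056 t 34.15 w 49.4 F [ 0.1  0.6 -0.7] q6 -0.16
```

View pics/s11.png

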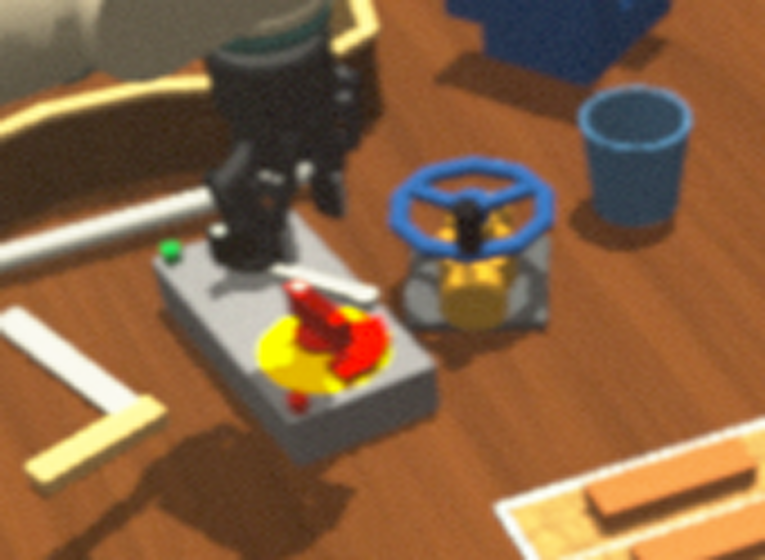

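Call:
carry_out(steps=[[[-13, 103, 0], 0.18, -0.15], [[-13, 103, 0], 0.36, -0.15], [[-13, 103, 0], 0.54, -0.15], [[-13, 103, 0], 0.72, -0.15], [[-13, 103, 0], 0.9, -0.15], [[-13, 103, -20], 1.056, -0.15], [[-13, 103, -40], 1.056, -0.15], [[-13, 103, -40], 1.056, -0.15]])

```text
clock: 35.2
tool_pos: [0.4222, 0.3616, 0.1388]
tool_rot: [-0.201, 3.11, 0.004]
contact_force: [-0.2, -1.3, -0.2]
grip_width: 0.0488
```

Run:
```python
from h import *
need(423,362,100,.124)
im=shot('side')
cv2.imwrite("pics/s12.png",cv2.resize(im["color"][60:200,120:290,::-1],None,fx=4.5,fy=4,interpolation=cv2.INTER_CUBIC))
im=shot('top')
cv2.imwrite("pics/t12.png",cv2.resize(im["color"][130:260,80:190,::-1],None,fx=4.5,fy=4,interpolation=cv2.INTER_CUBIC))
```

```text
need [  0.8   0.4 -38.8] turn -0.005 t 35.2 w 48.8 F [-0.2 -1.3 -0.2] q6 -1.05
```

View pics/s12.png

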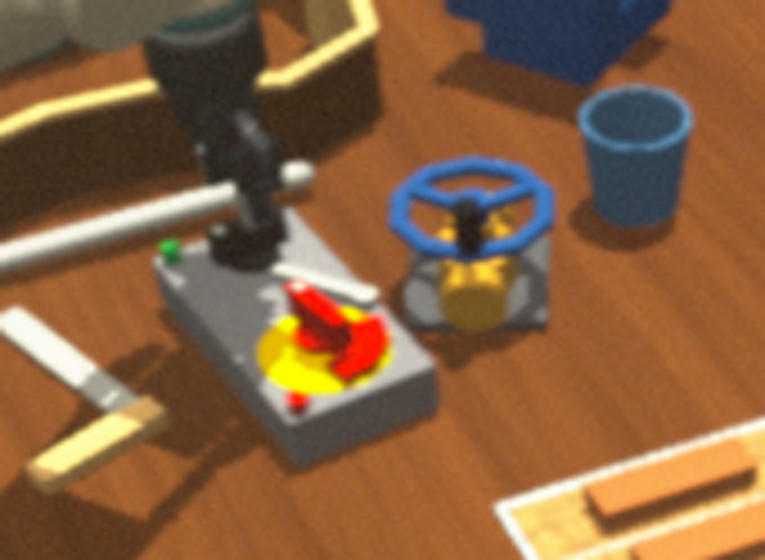

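View pics/t12.png

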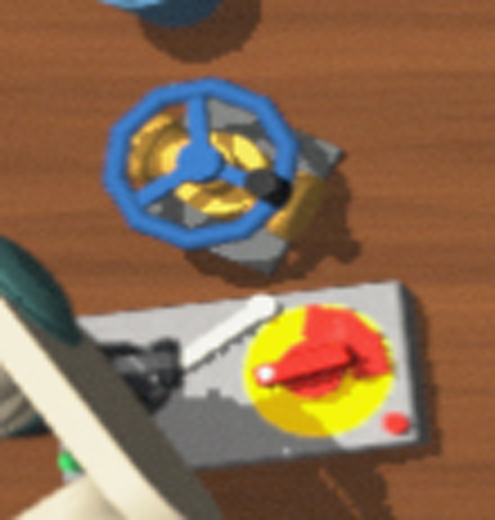

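Call:
carry_out(steps=[[[1, 0, -38], 0, -0.15], [[1, 0, -38], 0, -0.15], [[1, 0, -38], 0, -0.15], [[1, 0, -38], 0, 1], [[1, 0, -38], 0, 1], [[1, 0, -38], 0, 1], [[1, 0, -38], 0, 1]])

```text
clock: 36.17
tool_pos: [0.4245, 0.3628, 0.1045]
tool_rot: [-0.201, 3.105, 0.01]
contact_force: [-1.8, 0.3, 5.2]
grip_width: 0.0133
```

Call:
carry_out(steps=[[[0, 0, 0], -0.17, 1], [[0, 0, 0], -0.34, 1], [[0, 0, 0], -0.51, 1], [[0, 0, 0], -0.68, 1], [[0, 0, 0], -0.7, 1]])

```text
clock: 36.8
tool_pos: [0.4243, 0.362, 0.1045]
tool_rot: [0.879, 2.985, -0.01]
contact_force: [-2.7, -5.3, 4.3]
grip_width: 0.0132
```

Run:
```python
from h import *
need(423,362,100,.124-1.4);print(manip.state()["ft_torque"])
```

```text
need [-1.3  0.  -4.5] turn -0.704 t 36.8 w 13.2 F [-2.7 -5.3  4.3] q6 -0.34
[-0.78248453  0.42103889  0.085633  ]
```

Call:
carry_out(steps=[[[0, 0, 0], -0.17, 1], [[0, 0, 0], -0.34, 1], [[0, 0, 0], -0.51, 1], [[0, 0, 0], -0.68, 1], [[0, 0, 0], -0.74, 1], [[0, 0, 0], -0.75, 1]])

```text
clock: 37.55
tool_pos: [0.4236, 0.3614, 0.1046]
tool_rot: [1.911, 2.461, -0.031]
contact_force: [-4.7, -4.5, 3.9]
grip_width: 0.0133
```

Run:
```python
from h import *
need(423,362,100,.124-1.4);print(manip.state()["ft_torque"])
```

```text
need [-0.6  0.6 -4.6] turn 0.044 t 37.55 w 13.3 F [-4.7 -4.5  3.9] q6 0.41
[-0.74141113  0.63822084  1.28850667]
```

Stop reached (torque 1.3 N m). Release and retreat clear, then check the whole scene.

Call:
carry_out(steps=[[[0, 0, 0], 0, -0.15], [[0, 0, 0], 0, -0.15], [[0, 0, 0], 0, -0.15], [[0, 0, 40], 0, -0.15], [[0, 0, 100], 0, -0.15], [[0, 0, 150], 0, -0.15], [[-60, 30, 170], 0, -0.15], [[-120, 60, 180], 0, -0.15]])

```text
clock: 38.55
tool_pos: [0.3141, 0.4163, 0.2841]
tool_rot: [1.913, 2.46, -0.027]
contact_force: [-0.3, 1.3, -0.3]
grip_width: 0.0491
```

Call:
carry_out(steps=[[[-40, 40, 0], 0, -0.15], [[-100, 60, 0], 0, -0.15], [[-150, 80, 0], 0, -0.15], [[-150, 80, 0], 0, -0.15]])

```text
clock: 39.05
tool_pos: [0.161, 0.4974, 0.2842]
tool_rot: [1.907, 2.465, -0.027]
contact_force: [0.5, -0.1, 0.4]
grip_width: 0.049
```

Run:
```python
from h import *
im=shot('side','s13');im=shot('top','t13')
for k,v in scan(im).items():
    for x in v: print(k,x)
cv2.imwrite("pics/t13c.png",cv2.resize(im["color"][120:260,80:315,::-1],None,fx=3.4,fy=3.4,interpolation=cv2.INTER_CUBIC))
m=cv2.inRange(im["hsv"],(0,100,60),(8,255,255));k=np.zeros_like(m);k[200:250,130:178]=m[200:250,130:178]
P,pp=depthpts(im,k);s=(P[:,2]>.095)&(P[:,2]<.107);p3=onplane(im,pp[s],.101)[:,:2]
print("red",s.sum(),cv2.minAreaRect((p3*1000).astype(np.float32)))
```

```text
blank (595.3, 66.5, 111.8, 42.1, np.float64(-0.026))
blank (598.4, -61.0, 108.4, 42.2, np.float64(-0.009))
blank (601.8, -0.7, 114.3, 45.1, np.float64(-0.006))
blank (610.3, -124.3, 131.6, 49.9, np.float64(-0.135))
blank (492.4, -704.9, 472.1, 63.1, np.float64(0.098))
blank (850.2, -422.6, 251.8, 136.5, np.float64(1.555))
yellow (411.9, 260.2, 79.2, 31.0, np.float64(-1.504))
yellow (458.9, 287.9, 40.0, 17.8, np.float64(-0.772))
yellow (492.0, -475.2, 74.8, 29.1, np.float64(0.109))
tray (495.3, -472.8, 131.3, 130.7, np.float64(0.1))
red 92 ((435.93280029296875, 254.77267456054688), (14.122968673706055, 52.60193634033203), 18.20134925842285)
```

View pics/t13c.png

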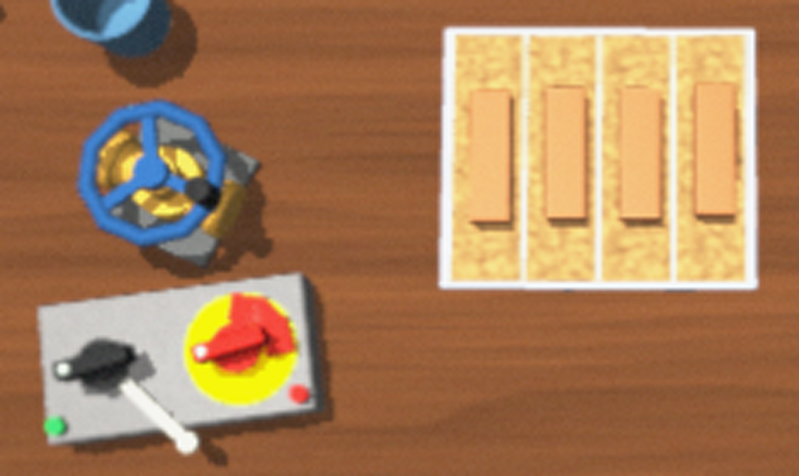

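View pics/s13.png

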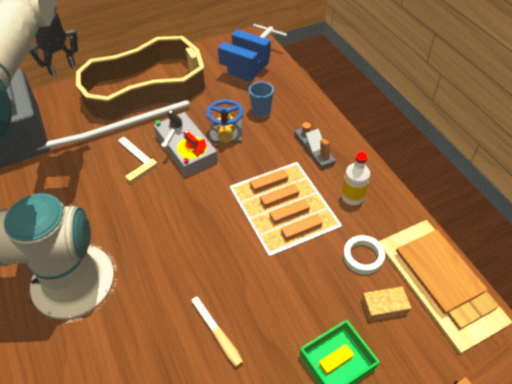

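```bash
python3 -c "
from h import *
im=shot('top')
print([b for b in scan(im)['blank']][:4],scan(im)['yellow'][-1],manip.state()['clock'])
print(manip.job_done())"
```

```text
[(596.6, 67.3, 108.4, 41.9, np.float64(-0.008)), (598.4, -61.0, 108.4, 42.2, np.float64(-0.009)), (600.3, -0.6, 111.4, 45.1, np.float64(-0.006)), (612.0, -123.9, 134.6, 50.4, np.float64(-0.118))] (492.0, -475.2, 74.8, 29.1, np.float64(0.109)) 39.2
the job is handed in; nothing more can be done
None
```

I finished every part of the task in the order asked and handed it in at about 39 s of the 210 s allowed; it returned no verdict.

- **Bed:** The yellow offcut is in the green tray. All four blanks lie flat on the bed, one in each lane, lengthwise along the white lines.
- **Valve:** I turned the crank counterclockwise about 9.6 rad. There it stopped advancing and pushed back with about 25 N. I then backed it off about 1.59 rad, which is a quarter turn to within roughly 1 to 2 degrees.
- **Isolator, then selector:** I turned each clockwise until it hit its stop, felt as 1.2 to 1.3 N m against a normal drag of 0.07. In the last picture the red bar measures about 1.39 rad from its start, and the black bar looks parallel to it.

**Last checks:** The last pictures showed everything in place, no other tools disturbed and the arm clear of the scene.

**What disagreed:**
- My first blank and tray positions were off by about 2 to 3 mm because of an image-filter shift, which I corrected.
- The camera placed the wheel and isolator about 3 to 5 mm off. I corrected the wheel with a circle fitted to the crank's path, and the isolator from where the jaws settled on its bar.
- In the last colour scan the patches for the blanks merged with the cork (widths of 42 to 50 mm instead of 34, and the right-hand one skewed). For the blanks' final placement I relied on the pictures.

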